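# Wedge the rocking vial-rack stand

## Robot

A 6-joint arm with a two-finger parallel gripper is mounted at the origin on a cart in front of the work surface, level with it; the furniture and walls round the work are solid. World frame = base frame: x ahead of the robot, y to its left, z up, the work surface at z = 0. Lengths are in mm, angles in rad, forces in N, time in s.
With the tool pointing down it reaches from about 350 to 875 mm from the base axis. Payload 4.2 kg.
Tool frame: the origin (TCP) lies between the finger pads; the fingertips stand 25 mm ahead of it and the grasp point (between the pads) lies 6 mm ahead of it; z points along the fingers, y is the line along which they close (so a half turn about z gives the same grasp; the last joint's range is limited). The gripper opens to 85 mm and grips with 20 to 120 N. Pads are 22 mm wide; open, the fingers measure 114 mm over their backs; the gripper's body (76 mm by 85 mm) begins 54 mm behind the grasp point. The pads swing forward as they close: fully open they stand 13 mm farther back than shut.
Start: joints at [0.259, 0.385, 0.008, 0, -1.194, -0.259], TCP at [624.979, 0.025, 256.312] pointing down, gripper open.
Joint ranges: [-3.14, 3.14], [-1.21, 2.06], [-1.07, 1.41], [-3.16, 2.05], [-2.99, -0.16], [-3.1, 3.1]. Speed limits (rad/s): [2.79, 2.79, 3.14, 3.14, 3.14, 3.14].

## Interface

Orientations are given as a unit quaternion [x, y, z, w].
In Python, from bench import read_state, get_image, job_done gives the robot as it stands.
- The arm moves only by the tool play_rows, never from a script. Its argument "series" is a list of rows, each a list of 6 numbers: the shift along the world's x, y, z in mm, then the turn, a rotation vector about the world's x, y, z in units of 6 degrees (1.0 is 6 degrees). A call has 1 to 20 rows; each row shifts and turns the commanded pose from where the row before left it; what a row does not reach is not made up. A row lasts 1/12 s, in which the tool goes at most 41.7 mm and 7.16 degrees, less where a joint would pass 70% of its speed; a pose out of reach is approached as far as the arm can. A call is refused whole if a number of a shift passes 41.7 or a number of a turn 1, either way. A call with a gripper value outside its range is refused whole. "gripper" is the opening, from 0 (shut) to 1 (fully open), set as the call begins (left out, the last holds). The fingers move at their own pace and stop on an object; the grip force is fixed at half the most. Time passes only in rows, so rows that do not move let the fingers close. It gives the time, the measured TCP pose, the force, the opening and the grip force at its end, in the units of the state.
- read_state(): the state, without advancing time (a new reading comes with each control period).
- get_image(name): name is "scene" or "side" or "wrist"; returns a dict with "image" (400x640x3 uint8, red, green, blue), "fx", "fy", "cx", "cy" (pixels), "eye" and "rotation" of the camera in the world. Camera axes: x right, y down, z forward; pixel columns grow to the right and rows downward; lengths in mm; the calibration is good to about 2 mm. A picture is of the moment at which its call begins. There is no depth.
- job_done(): hands the job in; it is judged then, once.
The state is a dict: "clock": time; "joints": joint angles; "joint_vel": joint speeds; "joint_efforts": joint torques, N m; "position": TCP position; "ee_rot": TCP orientation; "contact_force": force on the tool from outside, world axes, zero at the start; "wrist_torque": the same for the moment, N m; "gripper_width": finger opening in mm; "grasp_force": force on a finger pad.
Only numpy, scipy, OpenCV 4.12 (cv2) and the standard library are available. Lean on these libraries where they do the work, as an engineer would, in place of code of your own. Each camera call takes 0.05 s, during which the arm holds its last target. There are 200 camera calls.

## Task

The white stand that carries the vial rack rocks because the foot under the corner nearest the wooden wedge's tip is too short. Press down on the board above that foot to feel it rock and let it come back, then push the wedge along the bench under that foot with the fingers, until it is snug and the stand no longer rocks but is not jacked up or shoved away. Finish while pressing down firmly on the same corner, the stand staying steady and level on the wedge; nothing is to be gripped or lifted, and leave the label roll and the beaker alone.

Things in the scene. Friction and masses are not known exactly. Their poses are not given: they have to be found in the camera images.
- wedge: Loose light-wood wedge, 115 mm long, 40 mm wide, 60 g, lying flat; 21 mm thick at the heel, tapering evenly to 2 mm at the tip. Origin: centre of its underside; x axis runs from heel (x -57 mm) to tip (x +57 mm), z up. At the start its axis points within about 8 mm of the short foot, tip 20 to 50 mm short of it. Sliding it takes under 1 N until it meets the foot.
- stand: Loose stand, 1.4 kg with its load: white board, underside 20 mm, top 45 mm above the bench, on four feet at (0,0), (170,0), (0,150), (170,150) mm. Origin: on the bench on the axis of the short foot. Board spans x -20..190, y -20..170 mm, z up; a fixed vial rack 38 mm high lies along its x = 190 edge. Three feet are 22 mm wide; that at the origin is 18 mm wide and ends 7 to 12 mm above the bench.
- stand_corner (a point): Point on the board's top straight above the short foot, 45 mm above the bench, 20 mm in from both edges of that corner (small steel screw head): the place to press. About 2 N down tips the stand until the short foot lands (3.5 to 6 degrees, corner sinks 7 to 12 mm); let go, it tips back level onto the three long feet.
- stand_mid (a point): Centre of the board's top face, 45 mm above the bench. Once the wedge meets the foot, the resistance to pushing it climbs within a few millimetres from under 1 N to about 5 to 8 N, where the whole stand begins to slide along with the wedge.
- label_roll: Loose white label roll, 65 mm across, 25 mm high, beside the wedge; leave it alone. Origin: centre of its underside.
- beaker_50: Loose small glass beaker, 46 mm across, 69 mm high, beside the wedge; leave it alone. Origin: centre of its underside.

How it is judged:
By the outcome, as a careful person would: the job done as asked, in the order asked, and still so for the second after the job is handed in, while the arm keeps its last pose, push and grip.
It also fails if it takes over 51 s, if anything falls off the work surface, if the arm or the gripper's body presses on something with over 40 N, if the wrist force passes 120 N, or if a joint passes its speed limit or range.

## Working session

There is one attempt and no reset: what is moved stays moved. The work goes in short steps, Python scripts to look and compute and a tool call to move; the robot and the scene stay as the last step left them, time stands still between calls to the robot, and variables do not carry over. Pictures are saved under pics/ and viewed, at most 10 in all, crops included, and the job is handed in when it is done.

Besides the shell and the picture viewer there is one more tool, called after "Emit:" as name(argument=value, ...), one argument or row to a line, values as JSON. play_rows: Moves the arm, as the interface text tells. Its arguments: {"type":"object","properties":{"series":{"type":"array","items":{"type":"array","items":{"type":"number"}}},"gripper":{"type":"number"}},"required":["series"]}

```bash
mkdir -p pics; cat > h.py <<'E'
import numpy as np, cv2
from bench import read_state, get_image, job_done
def snap(n,f):
    d=get_image(n); cv2.imwrite('pics/'+f,cv2.cvtColor(d['image'],cv2.COLOR_RGB2BGR))
    np.savez('pics/'+f+'.npz',**{k:np.array(v) for k,v in d.items()}); return d
def ray(f,u,v,z):
    d=np.load('pics/'+f+'.npz'); c=np.array([(u-d['cx'])/d['fx'],(v-d['cy'])/d['fy'],1.])
    w=d['rotation']@c; e=d['eye']; return e+w*(z-e[2])/w[2]
def proj(f,p):
    d=np.load('pics/'+f+'.npz'); c=d['rotation'].T@(np.array(p,float)-d['eye']); return (d['fx']*c[0]/c[2]+d['cx'],d['fy']*c[1]/c[2]+d['cy'])
E
python3 - <<'E'
from h import *
for n in('scene','side','wrist'):
    d=snap(n,n+'0.png'); print(n,d['eye'],np.round(d['rotation'],2).tolist(),d['fx'])
a=[cv2.imread('pics/%s0.png'%n) for n in('scene','wrist')]
cv2.imwrite('pics/both.png',cv2.resize(np.vstack(a),(480,600)))
print(read_state())
E
```

```text
scene [180.76437651 613.71336233 530.22851451] [-0.27, 0.84, -0.45, 0.13] 450.03120023907695
side [ 524.64796838 -799.30370432  623.11163977] [0.88, -0.01, 0.02, -0.47] 502.5763243823809
wrist [623.83113481 -74.90850664 373.37106263] [0.0, 0.99, 0.15, -0.0] 323.0330822325443
{'clock': 0.15, 'joints': array([ 2.58580612e-01,  3.85381532e-01,  6.96925464e-03, -3.44817319e-04,
       -1.19401341e+00, -2.58587098e-01]), 'joint_vel': array([-0.00081108, -0.00362788,  0.00232773,  0.00156095, -0.00012517,
        0.00061773]), 'joint_efforts': array([-6.03353892e-04, -3.92678475e+01,  1.88581592e+01,  4.18858320e+00,
       -3.39302780e-03,  5.70479813e-06]), 'position': array([6.24611386e+02, 6.15992528e-03, 2.55484497e+02]), 'ee_rot': array([-7.07059296e-01,  7.07153776e-01,  5.48138977e-04, -6.23640985e-04]), 'contact_force': array([-1.42139481,  0.33720118,  0.11954353]), 'wrist_torque': array([ 0.0394332 , -0.02385888,  0.05675406]), 'grasp_force': 0.0, 'gripper_width': 85.65363123787458}
```

View pics/scene0.png

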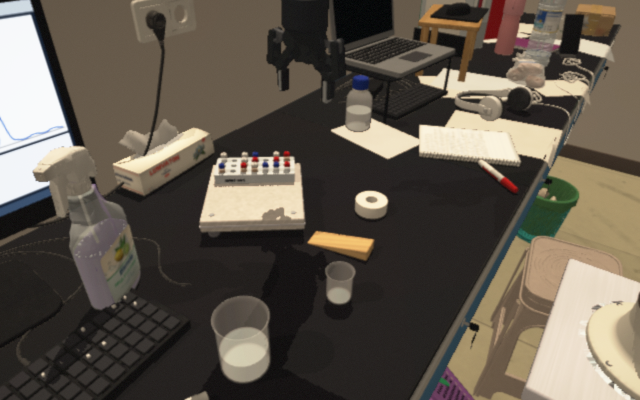

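View pics/wrist0.png

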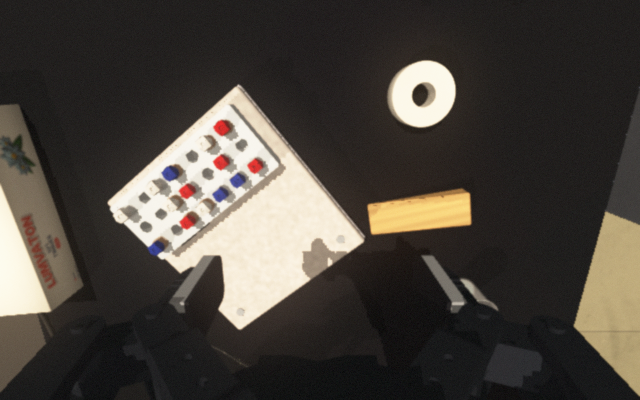

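The wrist view shows the stand's near corner at (363,240) with its screw at (341,239). The wedge tip is near (369,220) and its heel near (470,208); the roll is above it and the beaker is hidden behind a finger at about (480,292). I'll zoom in to pick corners.

```bash
sed -i "s/^import numpy.*/&\nfrom scipy.spatial.transform import Rotation as R/; s/w=d\['rotation'\]@c/w=R.from_quat(d['rotation']).as_matrix()@c/; s/c=d\['rotation'\].T@/c=R.from_quat(d['rotation']).as_matrix().T@/" h.py
python3 - <<'E'
from h import *
im=cv2.imread('pics/wrist0.png'); cv2.imwrite('pics/crop.png',cv2.resize(im[160:340,220:490],None,fx=2.95,fy=2.95,interpolation=cv2.INTER_CUBIC))
print(proj('wrist0.png',[625,0,231]),proj('scene0.png',[625,0,231]))
f='wrist0.png'
for n,p in dict(c0=(363,240),cleft=(109,204),cfar=(238,86),cbot=(241,328),screw=(341,239)).items(): print(n,ray(f,*p,45).round(1))
for p in [(369,220)]: print(ray(f,*p,2))
print(ray(f,470,208,21))
E
```

```text
(np.float64(314.4333354484151), np.float64(259.5479539980917)) (np.float64(305.01613417290076), np.float64(102.0527253015393))
c0 [572.7  73.9  45. ]
cleft [845.6  31.8  45. ]
cfar [699.4 -87.2  45. ]
cbot [715.7 189.8  45. ]
screw [597.1  72.7  45. ]
[559.723185    66.64234595   2.        ]
[447.22723045  44.72900964  21.        ]
```

View pics/crop.png

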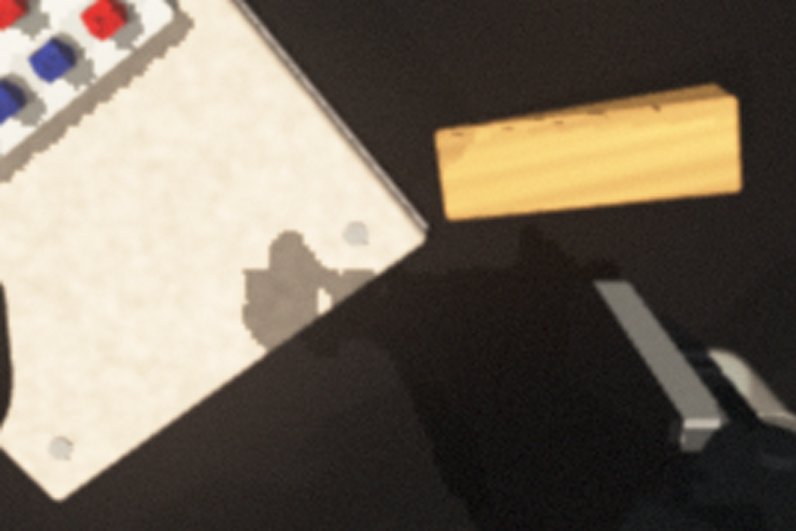

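```bash
python3 - <<'E'
from h import *
from scipy.optimize import least_squares as ls
f='wrist0.png'
def fit(P,U,x0):
    P=np.array(P,float);U=np.array(U,float)
    def g(q):
        r=R.from_rotvec([0,0,q[2]]).as_matrix()
        return (np.array([proj(f,r@p+[q[0],q[1],0]) for p in P])-U).ravel()
    s=ls(g,x0,x_scale=[10,10,.1]); print(s.x.round(3),np.degrees(s.x[2]).round(1)); print(s.fun.round(1)); return s.x
st=fit([[-20,-20,45],[190,-20,45],[190,170,45],[-20,170,45],[0,0,45]],[(363.5,240),(238,86),(109,204),(240.5,329),(340.7,239)],[597,73,-.9])
w=fit([[57.5,-20,2],[57.5,20,2],[-57.5,-20,21],[-57.5,20,21]],[(367.8,204.4),(371.5,234.6),(470.2,192.9),(471.2,224.4)],[505,55,.15])
u=np.array([np.cos(w[2]),np.sin(w[2])]); d=st[:2]-w[:2]
print('along',d@u,'tip gap',d@u-57.5-9,'lateral',u[0]*d[1]-u[1]*d[0]); print('heel',w[:2]-57.5*u)
print('roll',ray(f,422,94,25))
print('beaker base',ray('scene0.png',340,297,0),ray('scene0.png',340,270,69))
E
```

```text
[596.704  72.453  -0.894] -51.2
[ 3.1  1.3 -0.9 -1.  -2.7 -0.8  0.   2.3  0.6 -0.2]
[5.02587e+02 5.60660e+01 1.77000e-01] 10.2
[-0.5  0.   0.  -0.1  0.  -0.3  0.4  0.5]
along 95.53242611855617 tip gap 29.032426118556174 lateral -0.4841705421561038
heel [445.98962024  45.91615387]
roll [515.71379574 -80.24215333  25.        ]
beaker base [435.46957979 166.160516     0.        ] [431.70913079 177.75877793  69.        ]
```

Emit:
play_rows(
  series=[
    [-2, 5.2, -10, 0, 0, -0.95],
    [-2, 5.2, -10, 0, 0, -0.95],
    [-2, 5.2, -10, 0, 0, -0.95],
    [-2, 5.2, -10, 0, 0, -0.95],
    [-2, 5.2, -10, 0, 0, -0.95],
    [-2, 5.2, -10, 0, 0, -0.95],
    [-2, 5.2, -10, 0, 0, -0.95],
    [-2, 5.2, -10, 0, 0, -0.95],
    [-2, 5.2, -10, 0, 0, -0.95],
    [-2, 5.2, -10, 0, 0, -0.95],
    [-2, 5.2, -10, 0, 0, -0.95],
    [-2, 5.2, -10, 0, 0, -0.95],
    [-2, 5.2, -10, 0, 0, -0.95],
    [-2, 5.2, -10, 0, 0, -0.95],
    [0, 0, -10, 0, 0, 0],
    [0, 0, -10, 0, 0, 0],
    [0, 0, -8, 0, 0, 0],
    [0, 0, 0, 0, 0, 0],
    [0, 0, 0, 0, 0, 0],
    [0, 0, 0, 0, 0, 0],
  ],
  gripper=0,
)

```text
clock: 1.82
position: [597.4, 72.7, 88.7]
ee_rot: [-0.089, 0.996, -0.0, 0.0]
contact_force: [0.1, -0.1, 0.4]
gripper_width: 0.3
grasp_force: 0.0
```

```bash
python3 - <<'E'
from h import *
snap('wrist','w1.png');snap('scene','s1.png')
a=cv2.imread('pics/w1.png');b=cv2.imread('pics/s1.png')[120:280,180:400]
b=cv2.resize(b,None,fx=2.4,fy=2.4,interpolation=cv2.INTER_CUBIC)
a=cv2.resize(a,None,fx=.42,fy=.42); c=np.zeros((384,800,3),np.uint8); c[:,:528]=b; c[:168,528:528+268]=a
cv2.imwrite('pics/c1.png',c)
print(proj('s1.png',[596.7,72.5,45]))
E
```

```text
Traceback (most recent call last):
ValueError: could not broadcast input array from shape (168,269,3) into shape (168,268,3)
```

```bash
python3 - <<'E'
from h import *
a=cv2.imread('pics/w1.png');b=cv2.imread('pics/s1.png')[120:280,180:400]
b=cv2.resize(b,None,fx=2.4,fy=2.4,interpolation=cv2.INTER_CUBIC)
a=cv2.resize(a,(272,170)); c=np.zeros((384,800,3),np.uint8); c[:,:528]=b; c[:170,528:]=a
cv2.imwrite('pics/c1.png',c)
print(proj('s1.png',[596.7,72.5,45]))
E
```

```text
(np.float64(294.4895135165033), np.float64(212.64697948506708))
```

View pics/c1.png

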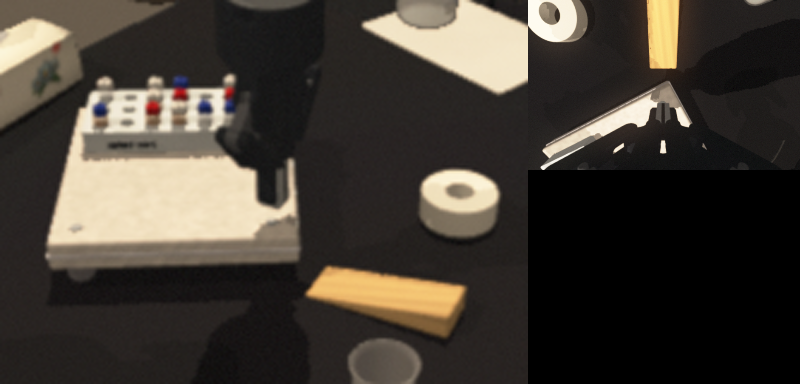

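The scene crop shows the shut fingertips right above the screw, about (272,205) in the crop, and the wedge pointing at that corner. Next I press.

Emit:
play_rows(
  series=[
    [-0.5, 0, -3, 0, 0, 0],
    [0, 0, -3, 0, 0, 0],
    [0, 0, -3, 0, 0, 0],
    [0, 0, -3, 0, 0, 0],
    [0, 0, -2, 0, 0, 0],
    [0, 0, -1, 0, 0, 0],
    [0, 0, -1, 0, 0, 0],
    [0, 0, -1, 0, 0, 0],
    [0, 0, 0, 0, 0, 0],
    [0, 0, 0, 0, 0, 0],
  ],
)

```text
clock: 2.75
position: [596.5, 72.8, 71.3]
ee_rot: [-0.089, 0.996, 0.0, 0.0]
contact_force: [-0.2, 0.2, 0.3]
gripper_width: 0.1
grasp_force: 0.0
```

Emit:
play_rows(
  series=[
    [0, 0, -1, 0, 0, 0],
    [0, 0, -1, 0, 0, 0],
    [0, 0, 0, 0, 0, 0],
    [0, 0, 0, 0, 0, 0],
  ],
)

```text
clock: 3.08
position: [596.5, 72.9, 69.6]
ee_rot: [-0.089, 0.996, 0.0, 0.0]
contact_force: [0.2, 0.5, 2.9]
gripper_width: -0.2
grasp_force: 1.3
```

Emit:
play_rows(
  series=[
    [0, 0, -1, 0, 0, 0],
    [0, 0, -1, 0, 0, 0],
    [0, 0, 0, 0, 0, 0],
    [0, 0, 0, 0, 0, 0],
  ],
)

```text
clock: 3.42
position: [596.0, 72.8, 67.2]
ee_rot: [-0.089, 0.996, -0.0, -0.001]
contact_force: [-2.6, 0.5, 3.6]
gripper_width: -0.4
grasp_force: 1.9
```

Emit:
play_rows(
  series=[
    [0, 0, -1, 0, 0, 0],
    [0, 0, -1, 0, 0, 0],
    [0, 0, 0, 0, 0, 0],
    [0, 0, 0, 0, 0, 0],
  ],
)

```text
clock: 3.75
position: [596.2, 72.7, 65.1]
ee_rot: [-0.089, 0.996, -0.0, -0.0]
contact_force: [-3.9, 0.6, 4.3]
gripper_width: 0.5
grasp_force: 1.9
```

Contact came at z≈70. The tilting board pushes the tip towards -x, so I'll follow it outward while sinking.

Emit:
play_rows(
  series=[
    [-1.5, 0, 0, 0, 0, 0],
    [-0.4, 0, -1, 0, 0, 0],
    [-0.4, 0, -1, 0, 0, 0],
    [0, 0, 0, 0, 0, 0],
    [0, 0, 0, 0, 0, 0],
  ],
)

```text
clock: 4.17
position: [595.0, 73.0, 63.5]
ee_rot: [-0.089, 0.996, 0.0, 0.001]
contact_force: [1.6, 0.3, 1.0]
gripper_width: -0.2
grasp_force: 0.9
```

Emit:
play_rows(
  series=[
    [-0.4, 0, -1, 0, 0, 0],
    [0, 0, 0, 0, 0, 0],
    [0, 0, 0, 0, 0, 0],
  ],
)

```text
clock: 4.42
position: [594.0, 73.0, 62.3]
ee_rot: [-0.089, 0.996, 0.0, 0.0]
contact_force: [0.8, -0.7, 1.8]
gripper_width: -0.1
grasp_force: 0.9
```

Emit:
play_rows(
  series=[
    [-0.4, 0, -1, 0, 0, 0],
    [0, 0, 0, 0, 0, 0],
    [0, 0, 0, 0, 0, 0],
  ],
)

```text
clock: 4.67
position: [593.3, 72.9, 61.2]
ee_rot: [-0.089, 0.996, 0.0, -0.0]
contact_force: [0.9, 0.3, 1.4]
gripper_width: 0.2
grasp_force: 0.9
```

Emit:
play_rows(
  series=[
    [-0.4, 0, -1, 0, 0, 0],
    [0, 0, 0, 0, 0, 0],
    [0, 0, 0, 0, 0, 0],
  ],
)

```text
clock: 4.92
position: [593.1, 72.9, 60.4]
ee_rot: [-0.089, 0.996, 0.0, 0.0]
contact_force: [0.8, 0.6, 2.3]
gripper_width: 0.1
grasp_force: 1.2
```

Emit:
play_rows(
  series=[
    [-0.4, 0, -1, 0, 0, 0],
    [0, 0, 0, 0, 0, 0],
    [0, 0, 0, 0, 0, 0],
  ],
)

```text
clock: 5.17
position: [593.0, 72.9, 60.2]
ee_rot: [-0.089, 0.996, 0.0, 0.001]
contact_force: [0.7, 0.7, 6.9]
gripper_width: -0.1
grasp_force: 2.9
```

Emit:
play_rows(
  series=[
    [-0.2, 0, -1, 0, 0, 0],
    [0, 0, 0, 0, 0, 0],
    [0, 0, 0, 0, 0, 0],
  ],
)

```text
clock: 5.42
position: [593.0, 72.9, 60.0]
ee_rot: [-0.089, 0.996, -0.0, 0.001]
contact_force: [-1.6, 0.2, 10.8]
gripper_width: 0.4
grasp_force: 4.9
```

The foot landed after about 10 mm of sinking, and the force then climbed to 11 N. Now I release slowly, following the board back.

Emit:
play_rows(
  series=[
    [0.2, 0, 1, 0, 0, 0],
    [0.4, 0, 1, 0, 0, 0],
    [0.4, 0, 1, 0, 0, 0],
    [0.4, 0, 1, 0, 0, 0],
    [0.4, 0, 1, 0, 0, 0],
    [0.4, 0, 1, 0, 0, 0],
    [0.4, 0, 1, 0, 0, 0],
    [0.4, 0, 1, 0, 0, 0],
    [0.4, 0, 1, 0, 0, 0],
    [0.4, 0, 1, 0, 0, 0],
    [0.4, 0, 1, 0, 0, 0],
    [0, 0, 1, 0, 0, 0],
    [0, 0, 1, 0, 0, 0],
    [0, 0, 2, 0, 0, 0],
    [0, 0, 2, 0, 0, 0],
    [0, 0, 5, 0, 0, 0],
    [0, 0, 10, 0, 0, 0],
    [0, 0, 0, 0, 0, 0],
  ],
)

```text
clock: 6.92
position: [597.8, 73.1, 92.6]
ee_rot: [-0.089, 0.996, 0.0, 0.002]
contact_force: [1.1, -1.2, 0.2]
gripper_width: -0.0
grasp_force: 0.0
```

```bash
python3 - <<'E'
from h import *
snap('scene','s2.png')
a=cv2.imread('pics/s1.png').astype(int);b=cv2.imread('pics/s2.png').astype(int)
# compare board front-edge/wedge between before and after
def prof(im,u): c=im[205:250,u].sum(1); return 205+np.argmin(np.diff(c.astype(float)))
for u in (205,225,245,265,280,300): print(u,prof(a,u),prof(b,u))
E
```

```text
205 221 221
225 220 220
245 220 220
265 219 219
280 219 219
300 208 209
```

Emit:
play_rows(
  series=[
    [-20, -3.6, 0, 0, 0, 0],
    [-20, -3.6, 0, 0, 0, 0],
    [-20, -3.6, 0, 0, 0, 0],
    [-20, -3.6, 0, 0, 0, 0],
    [-20, -3.6, 0, 0, 0, 0],
    [-20, -3.6, 0, 0, 0, 0],
    [-20, -3.6, 0, 0, 0, 0],
    [-20, -3.6, 0, 0, 0, 0],
    [-21, -3.7, 0, 0, 0, 0],
    [0, 0, -10, 0, 0, 0],
    [0, 0, -10, 0, 0, 0],
    [0, 0, -10, 0, 0, 0],
    [0, 0, -10, 0, 0, 0],
    [0, 0, -10, 0, 0, 0],
    [0, 0, -5, 0, 0, 0],
    [0, 0, -4, 0, 0, 0],
    [0, 0, -1.5, 0, 0, 0],
    [0, 0, 0, 0, 0, 0],
    [0, 0, 0, 0, 0, 0],
  ],
)

```text
clock: 8.55
position: [415.8, 40.4, 30.1]
ee_rot: [-0.089, 0.996, 0.0, 0.0]
contact_force: [-1.3, 0.6, 0.5]
gripper_width: -0.1
grasp_force: 0.0
```

Emit:
play_rows(
  series=[
    [4.9, 0.9, 0.5, 0, 0, 0],
    [4.9, 0.9, 0.5, 0, 0, 0],
    [4.9, 0.9, 0, 0, 0, 0],
    [3, 0.5, 0, 0, 0, 0],
    [3, 0.5, 0, 0, 0, 0],
    [4, 0.7, 0, 0, 0, 0],
    [4, 0.7, 0, 0, 0, 0],
    [4, 0.7, 0, 0, 0, 0],
    [4, 0.7, 0, 0, 0, 0],
    [4, 0.7, 0, 0, 0, 0],
    [4, 0.7, 0, 0, 0, 0],
    [4, 0.7, 0, 0, 0, 0],
    [4, 0.7, 0, 0, 0, 0],
    [4, 0.7, 0, 0, 0, 0],
    [3, 0.5, 0, 0, 0, 0],
    [2, 0.4, 0, 0, 0, 0],
    [0, 0, 0, 0, 0, 0],
    [0, 0, 0, 0, 0, 0],
  ],
)

```text
clock: 10.05
position: [477.4, 51.3, 30.8]
ee_rot: [-0.089, 0.996, 0.0, 0.0]
contact_force: [0.0, -0.8, -0.0]
gripper_width: 0.3
grasp_force: 0.0
```

```bash
python3 - <<'E'
from h import *
snap('scene','s3.png');snap('wrist','w3.png');snap('side','d3.png')
b=cv2.resize(cv2.imread('pics/s3.png')[140:280,200:390],(544,400),interpolation=cv2.INTER_CUBIC)
a=cv2.resize(cv2.imread('pics/w3.png'),(256,160))
c=np.zeros((400,800,3),np.uint8); c[:,:544]=b; c[:160,544:]=a
cv2.imwrite('pics/c3.png',c)
E
```

```text
(no output)
```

View pics/c3.png

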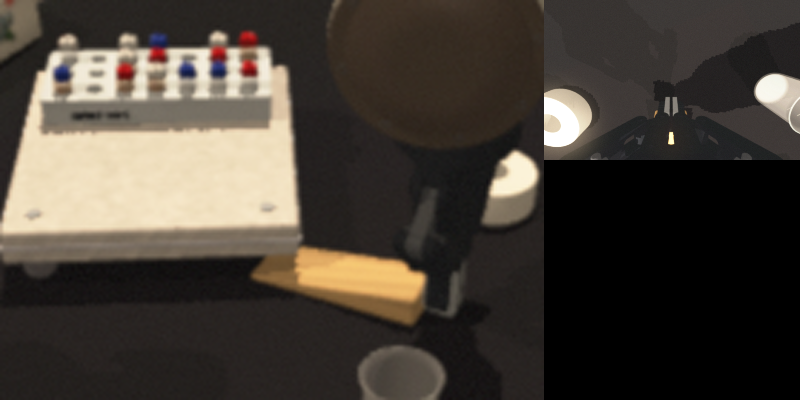

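The wedge has gone straight in; its tip is under the board corner (about (255,275) in the crop), with the fingers centred on the heel. On to contact, now in small steps.

Emit:
play_rows(
  series=[
    [3, 0.5, 0, 0, 0, 0],
    [3, 0.5, 0, 0, 0, 0],
    [3, 0.6, 0, 0, 0, 0],
    [3, 0.5, 0, 0, 0, 0],
    [2, 0.4, 0, 0, 0, 0],
    [2, 0.3, 0, 0, 0, 0],
    [0, 0, 0, 0, 0, 0],
    [0, 0, 0, 0, 0, 0],
  ],
)

```text
clock: 10.87
position: [493.6, 54.1, 30.8]
ee_rot: [-0.089, 0.996, 0.0, 0.0]
contact_force: [0.3, -0.2, -1.1]
gripper_width: -0.3
grasp_force: 0.0
```

Emit:
play_rows(
  series=[
    [1, 0.18, 0, 0, 0, 0],
    [1, 0.18, 0, 0, 0, 0],
    [1, 0.18, 0, 0, 0, 0],
    [0, 0, 0, 0, 0, 0],
  ],
)

```text
clock: 11.2
position: [496.5, 54.6, 30.8]
ee_rot: [-0.089, 0.996, 0.0, 0.0]
contact_force: [-0.4, -0.6, -0.1]
gripper_width: -0.2
grasp_force: 0.0
```

Emit:
play_rows(
  series=[
    [1, 0.18, 0, 0, 0, 0],
    [1, 0.18, 0, 0, 0, 0],
    [0, 0, 0, 0, 0, 0],
  ],
)

```text
clock: 11.45
position: [498.6, 55.0, 30.8]
ee_rot: [-0.089, 0.996, 0.0, 0.0]
contact_force: [0.4, 0.1, 0.8]
gripper_width: 0.1
grasp_force: 0.0
```

Emit:
play_rows(
  series=[
    [1, 0.18, 0, 0, 0, 0],
    [1, 0.18, 0, 0, 0, 0],
    [0, 0, 0, 0, 0, 0],
  ],
)

```text
clock: 11.7
position: [500.6, 55.4, 30.8]
ee_rot: [-0.089, 0.996, 0.0, 0.0]
contact_force: [0.3, 0.5, 0.3]
gripper_width: -0.0
grasp_force: 0.0
```

Emit:
play_rows(
  series=[
    [1, 0.18, 0, 0, 0, 0],
    [1, 0.18, 0, 0, 0, 0],
    [0, 0, 0, 0, 0, 0],
    [0, 0, 0, 0, 0, 0],
  ],
)

```text
clock: 12.03
position: [502.6, 55.8, 30.8]
ee_rot: [-0.089, 0.996, 0.0, 0.0]
contact_force: [-0.2, -0.6, -0.8]
gripper_width: -0.1
grasp_force: 0.0
```

Emit:
play_rows(
  series=[
    [1, 0.18, 0, 0, 0, 0],
    [0, 0, 0, 0, 0, 0],
    [0, 0, 0, 0, 0, 0],
  ],
)

```text
clock: 12.28
position: [503.4, 55.9, 30.8]
ee_rot: [-0.089, 0.996, 0.0, 0.0]
contact_force: [0.8, 0.4, 0.8]
gripper_width: -0.0
grasp_force: 0.0
```

Emit:
play_rows(
  series=[
    [1, 0.18, 0, 0, 0, 0],
    [0, 0, 0, 0, 0, 0],
    [0, 0, 0, 0, 0, 0],
  ],
)

```text
clock: 12.53
position: [504.4, 56.0, 30.8]
ee_rot: [-0.089, 0.996, 0.0, 0.0]
contact_force: [0.1, -0.2, -0.2]
gripper_width: 0.2
grasp_force: 0.1
```

Emit:
play_rows(
  series=[
    [1, 0.18, 0, 0, 0, 0],
    [0, 0, 0, 0, 0, 0],
    [0, 0, 0, 0, 0, 0],
  ],
)

```text
clock: 12.78
position: [505.4, 56.2, 30.8]
ee_rot: [-0.089, 0.996, 0.0, 0.0]
contact_force: [0.4, -0.2, 0.7]
gripper_width: 0.2
grasp_force: 0.0
```

Emit:
play_rows(
  series=[
    [1, 0.18, 0, 0, 0, 0],
    [0, 0, 0, 0, 0, 0],
    [0, 0, 0, 0, 0, 0],
  ],
)

```text
clock: 13.03
position: [506.5, 56.4, 30.8]
ee_rot: [-0.089, 0.996, 0.0, 0.0]
contact_force: [-0.8, -0.6, 0.1]
gripper_width: -0.5
grasp_force: 0.0
```

Emit:
play_rows(
  series=[
    [1, 0.18, 0, 0, 0, 0],
    [0, 0, 0, 0, 0, 0],
    [0, 0, 0, 0, 0, 0],
  ],
)

```text
clock: 13.28
position: [507.4, 56.6, 30.8]
ee_rot: [-0.089, 0.996, 0.0, 0.0]
contact_force: [-0.1, 0.1, -0.6]
gripper_width: 0.1
grasp_force: 0.0
```

Emit:
play_rows(
  series=[
    [1, 0.18, 0, 0, 0, 0],
    [0, 0, 0, 0, 0, 0],
    [0, 0, 0, 0, 0, 0],
  ],
)

```text
clock: 13.53
position: [508.4, 56.8, 30.8]
ee_rot: [-0.089, 0.996, 0.0, 0.0]
contact_force: [-0.1, -0.1, 0.2]
gripper_width: 0.3
grasp_force: 0.0
```

Emit:
play_rows(
  series=[
    [1, 0.18, 0, 0, 0, 0],
    [0, 0, 0, 0, 0, 0],
    [0, 0, 0, 0, 0, 0],
  ],
)

```text
clock: 13.78
position: [509.4, 57.0, 30.8]
ee_rot: [-0.089, 0.996, 0.0, 0.0]
contact_force: [0.5, -0.3, 0.4]
gripper_width: 0.1
grasp_force: 0.0
```

Emit:
play_rows(
  series=[
    [1, 0.18, 0, 0, 0, 0],
    [0, 0, 0, 0, 0, 0],
    [0, 0, 0, 0, 0, 0],
  ],
)

```text
clock: 14.03
position: [510.4, 57.1, 30.8]
ee_rot: [-0.089, 0.996, 0.0, 0.0]
contact_force: [-0.7, -0.3, 0.0]
gripper_width: -0.1
grasp_force: 0.0
```

```bash
python3 - <<'E'
from h import *
f='s3.png'
# heel corner on beaker side (y+20) & tip corner
print(ray(f,200+415/2.863,140+325/2.857,0),ray(f,200+423/2.863,140+292/2.857,21),ray(f,200+252/2.863,140+277/2.857,1))
u=np.array([.984,.177]);n=np.array([-.177,.984]);h=np.array([477.4,51.3])
for o in (8,11,14): print(o,h+o*u+20*n, h+(o+115)*u+20*n)
snap('scene','s4.png')
a=cv2.imread('pics/s3.png').astype(int);b=cv2.imread('pics/s4.png').astype(int)
cv2.imwrite('pics/c4.png',cv2.resize(cv2.imread('pics/s4.png')[140:280,200:390],(760,560),interpolation=cv2.INTER_CUBIC))
E
```

```text
[484.78666115  71.15496327   0.        ] [485.2740118   62.84905336  21.        ] [596.78740579  93.55662465   1.        ]
8 [481.732  72.396] [594.892  92.751]
11 [484.684  72.927] [597.844  93.282]
14 [487.636  73.458] [600.796  93.813]
```

View pics/c4.png

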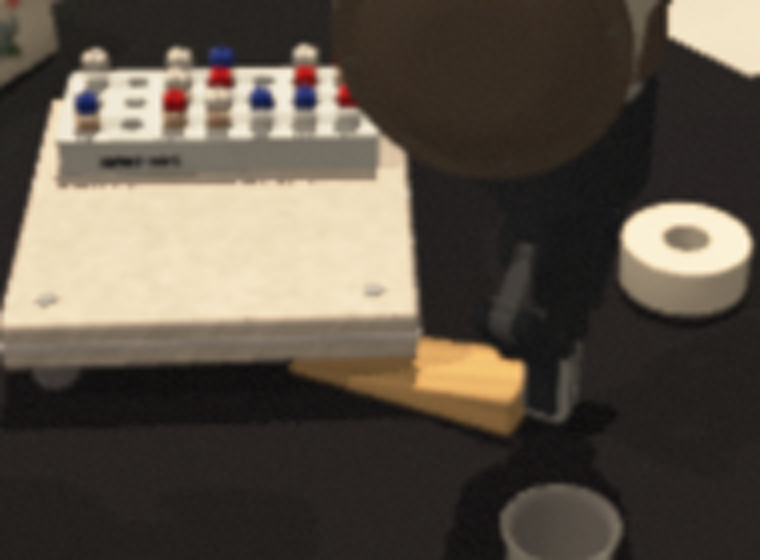

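The picture confirms that the heel sits 11 mm ahead of the TCP and that the wedge runs straight under the foot. Contact should be close, so I keep stepping.

Emit:
play_rows(
  series=[
    [1, 0.18, 0, 0, 0, 0],
    [0, 0, 0, 0, 0, 0],
    [0, 0, 0, 0, 0, 0],
  ],
)

```text
clock: 14.33
position: [511.4, 57.3, 30.8]
ee_rot: [-0.089, 0.996, 0.0, 0.0]
contact_force: [-0.9, 0.9, -0.4]
gripper_width: 0.2
grasp_force: 0.1
```

Emit:
play_rows(
  series=[
    [1, 0.18, 0, 0, 0, 0],
    [0, 0, 0, 0, 0, 0],
    [0, 0, 0, 0, 0, 0],
  ],
)

```text
clock: 14.58
position: [512.4, 57.5, 30.8]
ee_rot: [-0.089, 0.996, 0.0, 0.0]
contact_force: [0.2, 0.6, -0.3]
gripper_width: -0.1
grasp_force: 0.0
```

Emit:
play_rows(
  series=[
    [1, 0.18, 0, 0, 0, 0],
    [0, 0, 0, 0, 0, 0],
    [0, 0, 0, 0, 0, 0],
  ],
)

```text
clock: 14.83
position: [513.4, 57.7, 30.8]
ee_rot: [-0.089, 0.996, 0.0, 0.0]
contact_force: [0.6, -0.8, 0.3]
gripper_width: 0.3
grasp_force: 0.0
```

Emit:
play_rows(
  series=[
    [1, 0.18, 0, 0, 0, 0],
    [0, 0, 0, 0, 0, 0],
    [0, 0, 0, 0, 0, 0],
  ],
)

```text
clock: 15.08
position: [514.4, 57.8, 30.8]
ee_rot: [-0.089, 0.996, 0.0, 0.0]
contact_force: [0.8, 0.2, -0.1]
gripper_width: 0.1
grasp_force: 0.0
```

Emit:
play_rows(
  series=[
    [1, 0.18, 0, 0, 0, 0],
    [0, 0, 0, 0, 0, 0],
    [0, 0, 0, 0, 0, 0],
  ],
)

```text
clock: 15.33
position: [515.4, 58.0, 30.8]
ee_rot: [-0.089, 0.996, 0.0, 0.0]
contact_force: [0.0, 0.7, 0.0]
gripper_width: -0.0
grasp_force: 0.0
```

Emit:
play_rows(
  series=[
    [1, 0.18, 0, 0, 0, 0],
    [0, 0, 0, 0, 0, 0],
    [0, 0, 0, 0, 0, 0],
  ],
)

```text
clock: 15.58
position: [516.5, 58.2, 30.8]
ee_rot: [-0.089, 0.996, 0.0, 0.0]
contact_force: [0.3, -0.3, -0.4]
gripper_width: 0.1
grasp_force: 0.0
```

```bash
cat >> h.py <<'E'
def shift(f,f0='s4.png',box=(150,232,200,285)):
    r0,r1,c0,c1=box; g=[cv2.imread('pics/'+x,0)[r0:r1,c0:c1].astype(np.float32) for x in (f0,f)]
    M=np.eye(2,3,dtype=np.float32); cc,M=cv2.findTransformECC(g[0],g[1],M,cv2.MOTION_EUCLIDEAN); return M.round(3).tolist(),round(cc,4)
def force(k=6):
    F=[]
    for i in range(k): get_image('side'); F.append(read_state()['contact_force'])
    return np.mean(F,0).round(2)
E
python3 - <<'E'
from h import *
snap('scene','s5.png'); print(shift('s5.png')); print(force())
E
```

```text
([[1.0, -0.0020000000949949026, -0.03099999949336052], [0.0020000000949949026, 1.0, -0.00800000037997961]], 0.9939)
[-0.16 -0.33 -0.03]
```

Emit:
play_rows(
  series=[
    [1, 0.18, 0, 0, 0, 0],
    [0, 0, 0, 0, 0, 0],
    [0, 0, 0, 0, 0, 0],
  ],
)

```text
clock: 16.18
position: [517.3, 58.3, 30.8]
ee_rot: [-0.089, 0.996, -0.0, -0.0]
contact_force: [0.3, 0.2, 0.0]
gripper_width: 0.1
grasp_force: 0.1
```

Emit:
play_rows(
  series=[
    [1, 0.18, 0, 0, 0, 0],
    [0, 0, 0, 0, 0, 0],
    [0, 0, 0, 0, 0, 0],
  ],
)

```text
clock: 16.43
position: [518.4, 58.6, 30.8]
ee_rot: [-0.089, 0.996, 0.0, 0.0]
contact_force: [-0.8, -0.4, 1.1]
gripper_width: 0.1
grasp_force: 0.1
```

Emit:
play_rows(
  series=[
    [1, 0.18, 0, 0, 0, 0],
    [0, 0, 0, 0, 0, 0],
    [0, 0, 0, 0, 0, 0],
  ],
)

```text
clock: 16.68
position: [519.5, 58.8, 30.8]
ee_rot: [-0.089, 0.996, 0.0, 0.0]
contact_force: [0.3, 0.3, 0.2]
gripper_width: 0.1
grasp_force: 0.0
```

Emit:
play_rows(
  series=[
    [1, 0.18, 0, 0, 0, 0],
    [0, 0, 0, 0, 0, 0],
    [0, 0, 0, 0, 0, 0],
  ],
)

```text
clock: 16.93
position: [520.1, 58.8, 30.8]
ee_rot: [-0.089, 0.996, -0.0, -0.0]
contact_force: [-1.1, -0.5, 1.4]
gripper_width: -0.1
grasp_force: 0.5
```

```bash
python3 - <<'E'
from h import *
snap('scene','s6.png'); print(shift('s6.png')); print(force(4))
E
```

```text
([[1.0, -0.003000000026077032, -0.03400000184774399], [0.003000000026077032, 1.0, -0.03400000184774399]], 0.9809)
[-0.96 -0.64  0.25]
```

Emit:
play_rows(
  series=[
    [0.5, 0.09, 0, 0, 0, 0],
    [0, 0, 0, 0, 0, 0],
    [0, 0, 0, 0, 0, 0],
  ],
)

```text
clock: 17.43
position: [520.4, 58.8, 30.8]
ee_rot: [-0.089, 0.996, -0.0, -0.0]
contact_force: [-2.5, -0.5, 2.3]
gripper_width: 0.1
grasp_force: 1.2
```

```bash
python3 - <<'E'
from h import *
print(force(4),read_state()['position'].round(2))
E
```

```text
[-2.62 -0.15  2.11] [520.5   58.87  30.76]
```

Emit:
play_rows(
  series=[
    [0.5, 0.09, 0, 0, 0, 0],
    [0, 0, 0, 0, 0, 0],
    [0, 0, 0, 0, 0, 0],
  ],
)

```text
clock: 17.88
position: [520.7, 58.8, 30.7]
ee_rot: [-0.089, 0.996, -0.0, -0.001]
contact_force: [-4.6, -0.7, 4.3]
gripper_width: 0.0
grasp_force: 2.1
```

```bash
python3 - <<'E'
from h import *
snap('scene','s7.png'); print(shift('s7.png'),shift('s7.png','s6.png')); print(force(4),read_state()['position'].round(2))
E
```

```text
([[1.0, -0.003000000026077032, -0.008999999612569809], [0.003000000026077032, 1.0, -0.05900000035762787]], 0.978) ([[1.0, -0.0010000000474974513, 0.0020000000949949026], [0.0010000000474974513, 1.0, -0.014999999664723873]], 0.9995)
[-3.91 -0.61  3.48] [520.86  58.91  30.75]
```

Resistance has climbed to about 4 N within 1 mm and the stand hasn't moved, so the wedge is snug. I back off, lift and go over to press the corner.

Emit:
play_rows(
  series=[
    [-2, -0.4, 0, 0, 0, 0],
    [-5, -0.9, 0, 0, 0, 0],
    [-8, -1.4, 0, 0, 0, 0],
    [-6, -1, 3, 0, 0, 0],
    [0, 0, 15, 0, 0, 0],
    [0, 0, 15, 0, 0, 0],
    [0, 0, 15, 0, 0, 0],
    [0, 0, 13, 0, 0, 0],
    [19.5, 3.5, 0, 0, 0, 0],
    [19.5, 3.5, 0, 0, 0, 0],
    [19.5, 3.5, 0, 0, 0, 0],
    [19.5, 3.5, 0, 0, 0, 0],
    [18, 3.2, 0, 0, 0, 0],
    [0, 0, -6, 0, 0, 0],
    [0, 0, -6, 0, 0, 0],
    [0, 0, -4, 0, 0, 0],
    [0, 0, -2, 0, 0, 0],
    [0, 0, 0, 0, 0, 0],
    [0, 0, 0, 0, 0, 0],
  ],
)

```text
clock: 19.72
position: [595.7, 72.5, 73.8]
ee_rot: [-0.089, 0.996, -0.0, -0.0]
contact_force: [0.4, -0.5, 0.4]
gripper_width: 0.1
grasp_force: 0.0
```

```bash
python3 - <<'E'
from h import *
snap('scene','s8.png'); print(shift('s8.png','s2.png')); print(read_state()['position'].round(2))
c=[cv2.resize(cv2.imread('pics/'+f)[140:280,200:390],(400,295),interpolation=cv2.INTER_CUBIC) for f in('s2.png','s8.png')]
cv2.imwrite('pics/c8.png',np.hstack(c))
E
```

```text
([[1.0, -0.02199999988079071, 0.37400001287460327], [0.02199999988079071, 1.0, -0.5199999809265137]], 0.951)
[596.01  72.54  74.09]
```

View pics/c8.png

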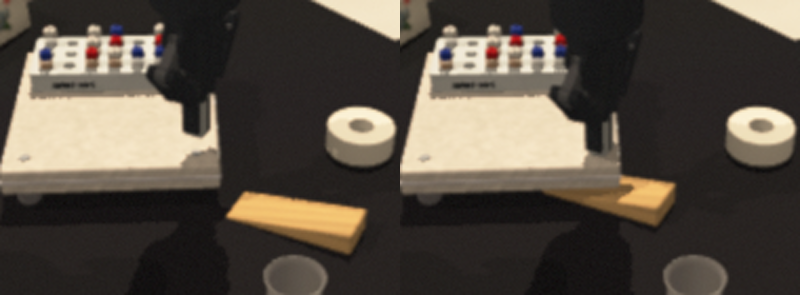

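The stand looks where it was and the wedge is under the corner. Pressing down on it now.

Emit:
play_rows(
  series=[
    [0, 0, -2, 0, 0, 0],
    [0, 0, -1, 0, 0, 0],
    [0, 0, -1, 0, 0, 0],
    [0, 0, 0, 0, 0, 0],
    [0, 0, 0, 0, 0, 0],
  ],
)

```text
clock: 20.18
position: [596.3, 72.6, 70.1]
ee_rot: [-0.089, 0.996, -0.0, 0.0]
contact_force: [-1.4, 0.1, 3.0]
gripper_width: 0.1
grasp_force: 1.3
```

Emit:
play_rows(
  series=[
    [0, 0, -0.5, 0, 0, 0],
    [0, 0, -0.5, 0, 0, 0],
    [0, 0, 0, 0, 0, 0],
    [0, 0, 0, 0, 0, 0],
  ],
)

```text
clock: 20.52
position: [596.3, 72.6, 70.0]
ee_rot: [-0.089, 0.996, -0.0, 0.0]
contact_force: [-2.5, -0.1, 6.8]
gripper_width: -0.3
grasp_force: 3.8
```

Emit:
play_rows(
  series=[
    [0, 0, -0.5, 0, 0, 0],
    [0, 0, -0.5, 0, 0, 0],
    [0, 0, 0, 0, 0, 0],
    [0, 0, 0, 0, 0, 0],
  ],
)

```text
clock: 20.85
position: [596.2, 72.6, 69.8]
ee_rot: [-0.089, 0.996, -0.0, 0.0]
contact_force: [-4.2, 0.2, 11.7]
gripper_width: 0.2
grasp_force: 6.0
```

Emit:
play_rows(
  series=[
    [-0.5, 0, -0.4, 0, 0, 0],
    [-0.4, 0, -0.4, 0, 0, 0],
    [0, 0, 0, 0, 0, 0],
    [0, 0, 0, 0, 0, 0],
    [0, 0, 0, 0, 0, 0],
    [0, 0, 0, 0, 0, 0],
  ],
)

```text
clock: 21.35
position: [596.1, 72.6, 69.8]
ee_rot: [-0.089, 0.996, -0.0, 0.001]
contact_force: [-4.3, 0.4, 14.7]
gripper_width: 0.4
grasp_force: 7.0
```

```bash
python3 - <<'E'
from h import *
snap('scene','s9.png'); print(shift('s9.png','s8.png',(185,232,195,270)),shift('s9.png','s2.png',(185,232,195,260))); print(force(10),read_state()['position'].round(2))
c=[cv2.resize(cv2.imread('pics/'+f)[150:270,200:370],(400,282),interpolation=cv2.INTER_CUBIC) for f in('s2.png','s9.png')]
cv2.imwrite('pics/c9.png',np.hstack(c))
E
```

```text
([[1.0, -0.0010000000474974513, 0.03999999910593033], [0.0010000000474974513, 1.0, 0.010999999940395355]], 0.9998) ([[1.0, -0.0, 0.009999999776482582], [0.0, 1.0, 0.04100000113248825]], 0.9999)
[-4.49 -0.09 14.02] [596.13  72.61  69.77]
```

View pics/c9.png

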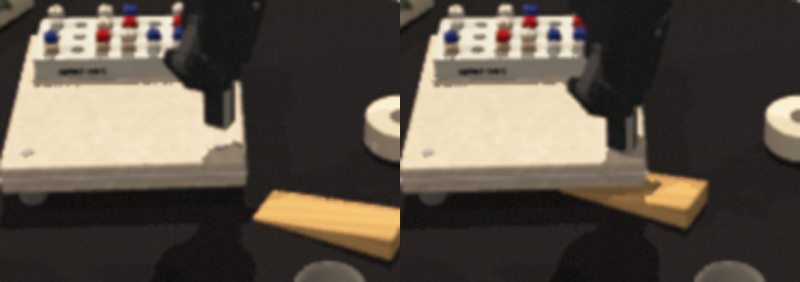

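The board's pose matches the start to within 0.1 px, and it holds level and steady under a 14 N press. Handing in while pressing.

```bash
python3 -c "
from h import *
print(job_done())"
```

```text
the job is handed in; nothing more can be done
None
```

The job is handed in: I felt the corner rock about 10 mm and return, pushed the wedge snug under the short foot (about 4 N), and finished pressing about 14 N on that corner, with the stand steady, level and not shifted.

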